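Catch the tube trolley on the gravity track

TASK

Push the spring plunger beside the track down and keep it down until the trolley has rolled clear of its catch, let the trolley run on its own until its bumper is past the brass halfway post, then, going along in front of it, brake it gently so that the standing tube comes to rest level with the pointer of the stand. Only bear softly against the front of the bumper: never squeeze its spring buffer by more than 1 cm, do not grip anything, do not touch the tube or let it tip, keep the trolley off the end stop and leave the other things where they lie. The program finishes while holding: at the end the fingers still rest against the bumper and keep the trolley still at the pointer.

Things in the scene. Friction and masses are not known exactly. Their poses are not given: they have to be found in the camera images.
- track: fixed track, two steel rails 710 mm long, 90 mm apart. Origin on the bench under its middle (the halfway post); y runs along the rails UPHILL (the trolley rolls to -y), x across them to the plunger and stand side, z up. The rails drop 31 mm per metre, top 55 mm above the bench at y = 0. End stop face at y = -364 mm. Downhill of the trolley nothing between the rails is above 85 mm
- trolley: aluminium four-wheel trolley, moves only along the rails. Origin on the level deck's top under the tube, axes as the track's. Starts caught at track y = +240 mm, x = 0, deck 96 mm above the bench; bangs on the end stop after 470 mm of travel. 0.72 kg (varies by 20 %), bearing drag 1.7 N s/m: with its tube it nears a steady 0.17 m/s (0.15 to 0.20), time constant 0.55 s; stops only if held
- bumper (a point): centre of the front (downhill, -y) face of the upright steel bumper plate of the trolley's spring buffer, 110 mm ahead of and 20 mm above the trolley's origin while the spring is relaxed. The plate is 70 mm wide (across the track), 50 mm high (25 mm below to 25 mm above this point), 8 mm thick; nothing stands in front of it. Brake here
- tube: loose steel tube standing upright on the deck, 32 mm outside diameter, 110 mm tall, 0.22 kg (varies by 20 %); origin at the centre of its foot. Low lips on the deck stand 15 mm around it
- pad_top (a point): top centre of the round black plunger pad, 44 mm wide, 100 mm from the track's centre line on its +x side, at track y = +130 mm, 80 mm above the bench when up. Goes straight down 14 mm against a spring, 3 N at first, 7 N at full depth; springs back. Beyond 11 mm it frees the trolley, which is clear of the catch after 25 mm of travel (let up sooner, the catch rubs on it or stops it)
- halfway (a point): top of the 14 mm brass halfway post that stands 80 mm high beside the rails on the robot's side, 72 mm from the centre line, at y = 0 on the track: the bumper's front face is level with it after 140 mm of travel
- stand: fixed steel locating stand on the track's +x side, 130 mm high. Origin on the bench, 85 mm from the track's centre line; axes parallel to the track's. Its pointer, 112 mm up, points to the rails (-x) at its y = 0, tip 9 mm nearer the rails than the origin. Target: trolley origin (tube) at y = 0 in this frame, reached after 28 to 35 cm of travel
- firebrick: red firebrick 75 x 115 x 50 mm lying on the bench near the robot, origin under its centre; leave alone
- plate: flat steel plate 90 x 140 x 10 mm lying beyond the track, origin under its centre; leave alone
- tub: clear plastic tub 80 x 120 x 50 mm near the robot, origin under its centre; leave alone
- buffer (a joint): how far the bumper plate is pushed back towards the trolley, m: 0 relaxed, at most 0.018. Spring 100 N/m with a little damping (1.5 N s/m); holding the trolley still on the slope takes about 0.3 N, 3 mm. It must never go beyond 0.010: a stationary hand in the way pushes it past that, a hand moving along a little slower than the trolley does not
Not all that is in view belongs to the job. What is shaped like the stand but green or pink is not meant. What is shaped like the tube but green is not meant.

How it is judged:
By the outcome, as a careful person would: the job done as asked, in the order asked, and still so for the second after the job is handed in, while the arm keeps its last pose, push and grip.
It also fails if it takes over 51 s, if anything falls off the work surface, if the arm or the gripper's body presses on something with over 40 N, if the wrist force passes 120 N, or if a joint passes its speed limit or range.

ROBOT

A 6-joint arm with a two-finger parallel gripper is mounted at the origin on the work surface. World frame = base frame: x ahead of the robot, y to its left, z up, the work surface at z = 0. Lengths are in m, angles in rad, forces in N, time in s.
With the tool pointing down it reaches from about 0.3 to 0.775 m from the base axis. Payload 14.6 kg.
Tool frame: the origin (TCP) lies midway between the tips of the shut fingers; the grasp point (between the pads) lies 19 mm behind it (tcp_to_grasp is the distance from the TCP to the grasp point, in m); z points along the fingers, y is the line along which they close (so a half turn about z gives the same grasp; the last joint's range is limited). The gripper opens to 94 mm and grips with 3 to 60 N. Pads are 16 mm wide; open, the fingers measure 119 mm over their backs; the gripper's body (75 mm by 177 mm) begins 78 mm behind the grasp point.
Start: joints at [1.083, 0.3, 1.521, -0, 1.321, -0.067], TCP at [0.225, 0.502, 0.205] pointing down, gripper open.
Joint ranges: [-3.03, 3.03], [-0.79, 2.21], [0.23, 2.52], [-1.04, 4.18], [0, 3.07], [-2.55, 2.55]. Speed limits (rad/s): [2.22, 2.22, 2.57, 3.14, 3.14, 3.14].

INTERFACE

Orientations are given as [roll, pitch, yaw] about the fixed x, y, z axes, in that order (R = Rz(yaw) Ry(pitch) Rx(roll)).
In Python, from station import * gives the robot as it stands.
- The arm moves only by the tool send_rows, never from a script. Its argument "motion" is a list of rows, each a list of 3 entries, a list of its own where there are three numbers: the shift along the tool's x, y, z in units of 0.03 m (1.0 is 0.03 m), then the turn, a rotation vector about the tool's x, y, z in units of 0.12 rad (1.0 is 0.12 rad), then the opening, from -1 (shut) to 1 (fully open). In form: [[[x, y, z], [rx, ry, rz], grip], ...]. A call has 1 to 12 rows; each row shifts and turns the commanded pose from where the row before left it, along the tool's axes as they then stand; what a row does not reach is not made up. A row lasts 1/10 s, in which the tool goes at most 50 mm and 8.59 degrees, less where a joint would pass 70% of its speed; a pose out of reach is approached as far as the arm can. A call with a number of a shift or a turn outside -1 to 1 is refused whole. A call with a gripper value outside its range is refused whole. The fingers move at their own pace and stop on an object; "squeeze" is the grip in N (left out, the last holds). Time passes only in rows, so rows that do not move let the fingers close. It gives the time, the measured TCP pose, the force, the opening and the grip force at its end, in the units of the state.
- get_obs(): the state, without advancing time (a new reading comes with each control period).
- camera(name): name is "side" or "top"; returns a dict with "pixels" (420x560x3 uint8, red, green, blue), "depth" (420x560 float32, m along the optical axis (not along the pixel's ray), 0 where there is no reading), "fx", "fy", "cx", "cy" (pixels), "rvec" (rotation vector, rad) and "tvec" (3), from world to camera coordinates, as OpenCV has them. Camera axes: x right, y down, z forward; pixel columns grow to the right and rows downward; lengths in m; the calibration is good to about 2 mm. A picture is of the moment at which its call begins.
- hand_in(): hands the job in; it is judged then, once.
The state is a dict: "time_s": time; "qpos": joint angles; "joint_vel": joint speeds; "tau": joint torques, N m; "ee_pos": TCP position; "eef_rot": TCP orientation; "force": force on the tool from outside, world axes, zero at the start; "moment": the same for the moment, N m; "grip_width": finger opening in m; "grip_force": force on a finger pad.
Only numpy, scipy, OpenCV 4.12 (cv2) and the standard library are available. Lean on these libraries where they do the work, as an engineer would, in place of code of your own. Each camera call takes 0.05 s, during which the arm holds its last target. There are 200 camera calls.

## Working session

There is one attempt and no reset: what is moved stays moved. The work goes in short steps, Python scripts to look and compute and a tool call to move; the robot and the scene stay as the last step left them, time stands still between calls to the robot, and variables do not carry over. Pictures are saved under pics/ and viewed, at most 10 in all, crops included, and the job is handed in when it is done.

Besides the shell and the picture viewer there is one more tool, called after ">>>" by a JSON object that holds its "method" and its "body", one argument or row to a line. send_rows: Moves the arm, as the interface text tells. Its arguments: {"type":"object","properties":{"motion":{"type":"array"},"squeeze":{"type":"number"}},"required":["motion"]}

```bash
ls; mkdir -p pics
python3 - <<'E'
from station import *
import cv2,numpy as np
o=get_obs();print({k:np.round(v,3) for k,v in o.items()})
for n in("side","top"):
    c=camera(n);np.savez(f"pics/{n}0.npz",**c);cv2.imwrite(f"pics/{n}0.png",c["pixels"][:,:,::-1])
    R=cv2.Rodrigues(np.array(c["rvec"],float))[0];print(n,c["fx"],c["cx"],c["cy"],-R.T@np.ravel(c["tvec"]));print(R)
E
```

```text
pics
{'time_s': np.float64(0.0), 'qpos': array([ 1.083,  0.3  ,  1.522, -0.   ,  1.321, -0.067]), 'joint_vel': array([ 0.   ,  0.   , -0.001,  0.002,  0.002, -0.002]), 'tau': array([ 0.0000e+00, -5.3182e+01, -3.5273e+01,  7.1000e-02,  2.5000e-02,
       -0.0000e+00]), 'ee_pos': array([0.225, 0.502, 0.205]), 'eef_rot': array([-3.14 , -0.   ,  2.721]), 'force': array([ 0.537, -0.044,  0.141]), 'moment': array([-0.002, -0.015,  0.008]), 'grip_force': np.float64(0.0), 'grip_width': np.float64(0.094)}
side 511.14694940573486 277.52301053547654 209.56126873808674 [ 0.21624193 -0.78976589  1.15858457]
[[ 0.94459632 -0.32783761  0.01613347]
 [-0.24249304 -0.7301316  -0.63883094]
 [ 0.22121236  0.59952511 -0.76917796]]
top 450.7565951990505 286.21431026087066 207.00290338318607 [0.41656398 0.02691136 1.21452145]
[[-0.00944918 -0.99990109  0.01041742]
 [-0.99632411  0.00852732 -0.08523823]
 [ 0.08514097 -0.01118456 -0.99630614]]
```

View pics/top0.png

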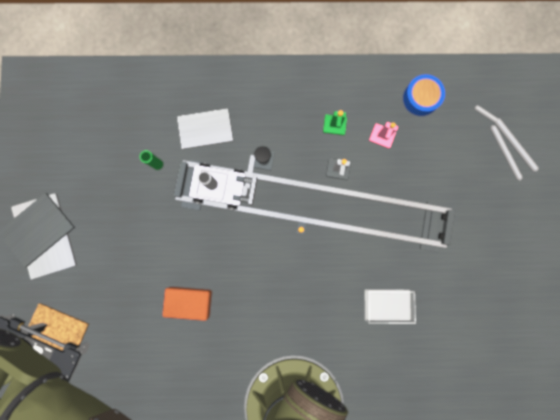

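View pics/side0.png

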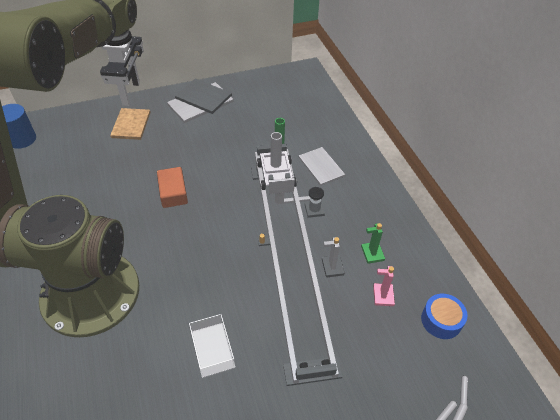

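Top view: trolley with tube at about (208,182), black pad (262,155), brass post (301,230), grey stand (340,166), end stop (440,228). The green and pink stands are decoys. Next I measure the track frame.

```bash
cat > h.py <<'E'
import cv2,numpy as np
def cam(c):
    return cv2.Rodrigues(np.array(c["rvec"],float))[0],np.ravel(c["tvec"])
def cloud(c):
    R,t=cam(c);v,u=np.mgrid[:420,:560];d=c["depth"]
    P=np.stack([(u-c["cx"])/c["fx"]*d,(v-c["cy"])/c["fy"]*d,d],-1)
    return (P-t)@R
def onz(c,u,v,z):
    R,t=cam(c);o=-R.T@t;r=R.T@np.array([(u-c["cx"])/c["fx"],(v-c["cy"])/c["fy"],1]);return o+r*(z-o[2])/r[2]
E
python3 - <<'E'
from h import *
np.set_printoptions(precision=4,suppress=True)
for n in("top","side"):
    c=dict(np.load(f"pics/{n}0.npz"));W=cloud(c);p=c["pixels"].astype(int);hsv=cv2.cvtColor(c["pixels"],cv2.COLOR_RGB2HSV)
    print(n,"bench z",np.median(W[350:360,300:330,2]) if n=="side" else np.median(W[270:290,250:330,2]))
    def blob(m,name):
        k,l,s,ce=cv2.connectedComponentsWithStats(m.astype(np.uint8))
        for i in range(1,k):
            if s[i,4]>5: print(name,ce[i],s[i,4],np.median(W[l==i],0),"min",W[l==i].min(0),"max",W[l==i].max(0))
    x,y,z=W[...,0],W[...,1],W[...,2]
    orange=(hsv[...,0]>8)&(hsv[...,0]<25)&(hsv[...,1]>130)&(z>.05)&(x>.3)&(z<.16)
    blob(orange,"orange")
    roi=(x>.35)&(x<.65)&(y<.35)&(y>-.45)
    blob((p.max(2)<50)&roi&(z>.06)&(z<.095),"dark")
    rail=roi&(p.min(2)>120)&(y<.05)&(y>-.3)&(z>.035)&(z<.07)
    blob(rail,"rail")
    blob(roi&(z>.1)&(y<.1),"stand")
    blob(roi&(z>.185)&(y>.05),"tube")
E
```

```text
top bench z 0.0009698714243740994
orange [340.1538 112.4615] 13 [ 0.7426 -0.1203  0.1287] min [ 0.7378 -0.1247  0.1269] max [ 0.7459 -0.1175  0.1308]
orange [392.5    124.6667] 12 [ 0.7098 -0.2486  0.1295] min [ 0.7067 -0.2527  0.1286] max [ 0.7146 -0.2441  0.1332]
orange [343.8571 160.7143] 7 [ 0.6209 -0.1271  0.1299] min [ 0.6182 -0.13    0.1286] max [ 0.6233 -0.1248  0.132 ]
orange [300.6667 229.2667] 15 [ 0.4575 -0.0222  0.082 ] min [ 0.4525 -0.0275  0.0747] max [ 0.4604 -0.0173  0.0848]
orange [168.  290.8] 15 [0.3043 0.3162 0.0518] min [0.3016 0.3112 0.0502] max [0.3094 0.3237 0.0536]
orange [178.7241 290.8276] 29 [0.304  0.2886 0.052 ] min [0.3013 0.2753 0.0502] max [0.309  0.3014 0.0568]
orange [191.6 291.6] 15 [0.3014 0.2575 0.0508] min [0.3009 0.2429 0.0502] max [0.3036 0.271  0.0542]
rail [338.2228 191.3448] 754 [ 0.5562 -0.1211  0.0526] min [ 0.5186 -0.2986  0.0353] max [0.5934 0.05   0.0653]
rail [337.7434 226.3662] 721 [ 0.4656 -0.1139  0.053 ] min [ 0.4278 -0.299   0.0353] max [0.5004 0.0484 0.0634]
stand [342.562  165.8678] 121 [ 0.6132 -0.1237  0.1181] min [ 0.4166 -0.1414  0.1031] max [0.6261 0.0269 1.2145]
stand [253.3089 188.5447] 123 [0.5547 0.0939 0.1406] min [0.5164 0.0857 0.1   ] max [0.5866 0.0991 0.1472]
tube [204.7706 178.1284] 109 [0.5703 0.1999 0.2045] min [0.5546 0.1842 0.1854] max [0.5862 0.214  0.211 ]
side bench z 0.002053823168101608
rail [312.0661 269.0373] 590 [ 0.5528 -0.1452  0.0532] min [ 0.5186 -0.2994  0.0428] max [0.5947 0.0483 0.0649]
rail [278.3929 278.9935] 616 [ 0.4611 -0.1474  0.0529] min [ 0.4268 -0.3     0.038 ] max [0.504  0.0495 0.0649]
stand [283.1163 184.8876] 258 [0.5572 0.0942 0.125 ] min [0.5171 0.085  0.1001] max [0.5863 0.1    0.1473]
stand [332.7704 243.5333] 135 [ 0.6137 -0.1256  0.1179] min [ 0.5887 -0.1428  0.1004] max [ 0.6253 -0.1087  0.1339]
tube [275.9037 138.437 ] 135 [0.5715 0.1964 0.2   ] min [0.5562 0.1833 0.185 ] max [0.5874 0.2189 0.2148]
```

Run:
```python
from h import *
np.set_printoptions(precision=4,suppress=True)
for n in("top","side"):
    c=dict(np.load(f"pics/{n}0.npz"));W=cloud(c);p=c["pixels"].astype(int);hsv=cv2.cvtColor(c["pixels"],cv2.COLOR_RGB2HSV)
    x,y,z=W[...,0],W[...,1],W[...,2]
    m=(x>.41)&(x<.6)&(p.min(2)>120)&(y<.03)&(y>-.27)&(z>.038)&(z<.07)
    Q=W[m]; up=Q[:,0]>(.513+.24*(Q[:,1]+.12)); a=np.c_[up,~up,Q[:,1]]
    for _ in range(3):
        s=np.linalg.lstsq(a,Q[:,0],rcond=None)[0];r=Q[:,0]-a@s;k=abs(r)<.006;a,Q=a[k],Q[k]
    sl=s[2]; e=np.array([sl,1])/np.hypot(sl,1); ex=np.array([e[1],-e[0]])  # y-dir uphill; x to right-hand
    mid=(s[0]+s[1])/2
    print(n,"slope",sl,"yaw",np.arctan2(-e[0],e[1]),"gauge",(s[0]-s[1])*e[1])
    tube=(z>.19)&(z<.23)&(x>.53)&(x<.61)&(y>.15)&(y<.24)
    T=W[tube]; print("tube mid", (T.min(0)+T.max(0))/2, T.max(0)-T.min(0))
    L0=np.array([mid,0.])
    f=lambda P:np.array([(P[:2]-L0)@ex,(P[:2]-L0)@e])
    print("e",e,"ex",ex,"L0",L0)
    for nm,P in dict(post=np.array([.4575,-.0222]),tube=((T.min(0)+T.max(0))/2)).items():print(nm,f(P))
    # stand: pixels z>.085 local
    st=W[(z>.1)&(z<.14)&(x>.585)&(x<.64)&(y<-.1)&(y>-.15)]
    loc=np.array([[*f(q),q[2]] for q in st]);print("stand",loc[:].min(0),loc.max(0))
    for b in np.arange(.06,.105,.006):
        k=(loc[:,0]>b)&(loc[:,0]<b+.006);
        if k.any():print("  x",b,k.sum(),loc[k,1].min(),loc[k,1].max(),np.median(loc[k,1]),np.median(loc[k,2]))
    pd=(p.max(2)<70)&(z>.068)&(z<.09)&(x>.58)&(x<.66)&(y>.02)&(y<.12)
    if pd.any():
        q=W[pd];print("pad",pd.sum(),(q.min(0)+q.max(0))/2,np.ptp(q,0),f((q.min(0)+q.max(0))/2))
    bp=(z>.1)&(z<.145)&(y<.13)&(y>.06)&(x<.6)&(x>.5)
    loc=np.array([[*f(q),q[2]] for q in W[bp]]);print("bumper",loc.min(0),loc.max(0))
```

```text
top slope 0.17934406804414948 yaw -0.17745751892656733 gauge 0.08992547892864267
tube mid [0.5704 0.1991 0.201 ] [0.0316 0.0299 0.02  ]
e [0.1765 0.9843] ex [ 0.9843 -0.1765] L0 [0.5314 0.    ]
post [-0.0688 -0.0349]
tube [0.0033 0.2029]
stand [ 0.0775 -0.1246  0.1031] [ 0.1143 -0.095   0.132 ]
  x 0.07200000000000001 3 -0.10945164671610669 -0.10504279041684485 -0.1069818930205628 0.11359100169868404
  x 0.07800000000000001 10 -0.11388154857660056 -0.10589641497400328 -0.11075198892874324 0.11763860655089695
  x 0.08400000000000002 11 -0.11447069411155839 -0.10521640697694724 -0.10948417204422728 0.11720910807126948
  x 0.09000000000000002 12 -0.11443125604680338 -0.10480455472216613 -0.10991647248912664 0.11807036040266028
  x 0.09600000000000003 11 -0.12186356701638534 -0.1051948396574056 -0.10852573557156422 0.11711199864235049
  x 0.10200000000000004 41 -0.12455342517476568 -0.09506760209141403 -0.10996250672818482 0.11841808695327778
pad 3 [0.6307 0.0672 0.0768] [0.0021 0.0053 0.0046] [0.0859 0.0837]
bumper [-0.0324  0.0933  0.1   ] [0.0386 0.1376 0.145 ]
side slope 0.1864929063
[... 356 characters left out ...]
32071 0.11897039781866348
  x 0.07800000000000001 11 -0.11171204600081337 -0.10014023732525781 -0.10933456260710979 0.11673118153522324
  x 0.08400000000000002 14 -0.11276254065080314 -0.10278678628693663 -0.10896676891910502 0.11800562834019371
  x 0.09000000000000002 14 -0.11255580525170014 -0.10183350551884873 -0.10898896459971374 0.1153812919616217
  x 0.09600000000000003 26 -0.12322246711263043 -0.09159556597865967 -0.10995296270744839 0.11631230632438573
  x 0.10200000000000004 40 -0.12525917672836023 -0.09455592274404191 -0.11247184509448635 0.11968533108312193
pad 120 [0.6442 0.0732 0.0803] [0.031  0.0429 0.0165] [0.0949 0.0921]
bumper [-0.0345  0.0908  0.1001] [0.0351 0.1361 0.1448]
```

Run:
```python
import cv2
a=cv2.imread("pics/top0.png")[130:250,160:360];b=cv2.imread("pics/side0.png")[120:280,230:390]
cv2.imwrite("pics/crop.png",cv2.vconcat([cv2.resize(a,(600,360),interpolation=2)]));cv2.imwrite("pics/crop2.png",cv2.resize(b,(600,600),interpolation=2))
```

```text
(no output)
```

View pics/crop2.png

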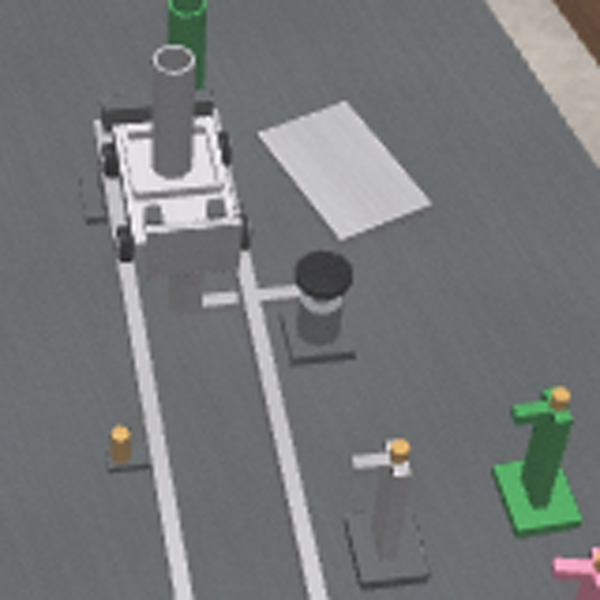

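The crop shows the plunger pad, the post and the grey stand with its pointer clearly. Track frame: origin about (0.528, -0.0355), yaw about -0.181, pointer at track y of about -0.074. I'll rise, turn the tool so its y runs uphill along the track, shut the fingers and go over the pad.

>>> {"method": "send_rows", "body": {
  "motion": [
    [[0,0,-0.8],[0,0,-1],-1],
    [[0,0,-0.8],[0,0,-1],-1],
    [[0,0,-0.8],[0,0,0],-1],
    [[0,0,-0.8],[0,0,0],-1],
    [[-0.8,-0.56,0],[0,0,0],-1],
    [[-0.8,-0.56,0],[0,0,0],-1],
    [[-0.8,-0.56,0],[0,0,0],-1],
    [[-0.8,-0.56,0],[0,0,0],-1],
    [[-0.8,-0.56,0],[0,0,0],-1],
    [[-0.8,-0.56,0],[0,0,0],-1],
    [[-0.8,-0.56,0],[0,0,0],-1],
    [[-0.8,-0.56,0],[0,0,0],-1]
  ],
  "squeeze": 5
}}

```text
time_s: 1.3
ee_pos: [0.39, 0.3343, 0.3012]
eef_rot: [-3.141, -0.0, 2.961]
force: [-0.5, -0.1, 0.1]
grip_width: 0.0021
grip_force: 0.0
```

>>> {"method": "send_rows", "body": {
  "motion": [
    [[-0.8,-0.56,0],[0,0,0],-1],
    [[-0.8,-0.56,0],[0,0,0],-1],
    [[-0.8,-0.56,0],[0,0,0],-1],
    [[-0.8,-0.56,0],[0,0,0],-1],
    [[-0.8,-0.56,0],[0,0,0],-1],
    [[-0.8,-0.56,0],[0,0,0],-1],
    [[-0.8,-0.56,0],[0,0,0],-1],
    [[-0.8,-0.56,0],[0,0,0],-1],
    [[-0.8,-0.56,0],[0,0,0],-1],
    [[-0.8,-0.56,0],[0,0,0],-1],
    [[0,0,0],[0,0,0],-1],
    [[0,0,0],[0,0,0],-1]
  ]
}}

```text
time_s: 2.5
ee_pos: [0.5952, 0.1267, 0.3008]
eef_rot: [-3.141, -0.001, 2.96]
force: [0.0, 0.0, -0.0]
grip_width: 0.0008
grip_force: 0.0
```

>>> {"method": "send_rows", "body": {
  "motion": [
    [[-0.7,-0.46,0],[0,0,0],-1],
    [[-0.7,-0.46,0],[0,0,0],-1],
    [[-0.7,-0.46,0],[0,0,0],-1],
    [[0,0,0.9],[0,0,0],-1],
    [[0,0,0.9],[0,0,0],-1],
    [[0,0,0.9],[0,0,0],-1],
    [[0,0,0.9],[0,0,0],-1],
    [[0,0,0.9],[0,0,0],-1],
    [[0,0,0.9],[0,0,0],-1],
    [[0,0,0.9],[0,0,0],-1],
    [[0,0,0.3],[0,0,0],-1],
    [[0,0,0],[0,0,0],-1]
  ]
}}

```text
time_s: 3.7
ee_pos: [0.6491, 0.0755, 0.1027]
eef_rot: [-3.141, -0.002, 2.962]
force: [0.9, -0.1, 0.6]
grip_width: 0.0006
grip_force: 0.0
```

```bash
cat >> h.py <<'E'
O=np.array([.528,-.0355]);e=np.array([.18,.9837]);ex=np.array([.9837,-.18])
def trk(P):P=np.asarray(P);return np.stack([(P[...,:2]-O)@ex,(P[...,:2]-O)@e,P[...,2]],-1)
def tubey(c):
    L=trk(cloud(c));m=(abs(L[...,0])<.03)&(L[...,2]>.15)&(L[...,2]<.194)&(L[...,1]>-.16)&(L[...,1]<.28)
    return L,m
E
python3 - <<'E'
from station import *
from h import *
for n in("side","top"):
    c=camera(n);np.savez(f"pics/{n}1.npz",**c);cv2.imwrite(f"pics/{n}1.png",cv2.resize(c["pixels"][100:300,180:420,::-1],(720,600),interpolation=2))
    L,m=tubey(c);q=L[m];print(n,q.min(0),q.max(0),q.mean(0),len(q))
o=get_obs();print(o["time_s"],trk(o["ee_pos"]),o["force"])
E
```

```text
side [-0.01396954  0.22153383  0.15047272] [0.01530499 0.25810902 0.19337299] [-0.00045095  0.23203939  0.17330657] 137
top [-0.01629503  0.22329421  0.15018017] [0.01206272 0.2519469  0.19396233] [-0.00094312  0.23791641  0.17328046] 99
3.8 [0.10027553 0.13094223 0.10499878] [ 0.82858726 -0.137915    0.34889815]
```

View pics/side1.png

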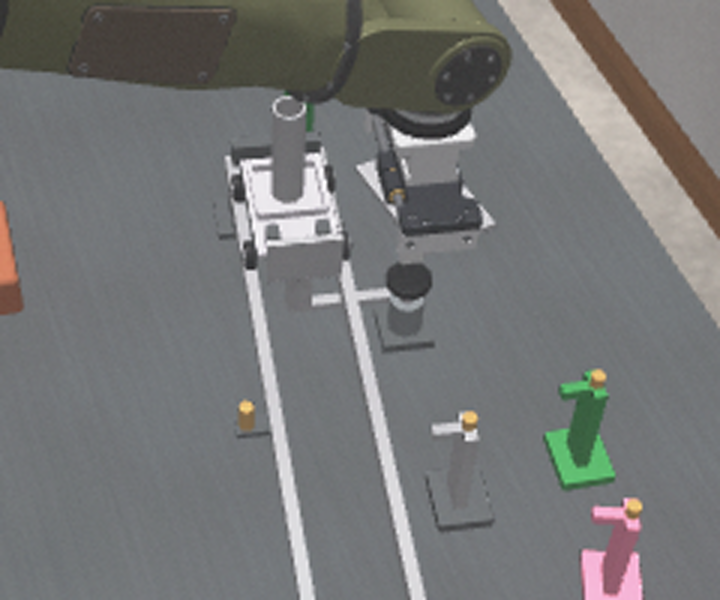

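The side picture shows the shut fingers above the pad (408,275), with the tube still up at (288,150). The forearm crosses over the track, so I'll check its underside against the tube's height.

Run:
```python
from h import *
np.set_printoptions(precision=3,suppress=True)
for n in("side","top"):
    c=dict(np.load(f"pics/{n}1.npz"));L=trk(cloud(c))
    for a in np.arange(-.1,.14,.02):
        m=(L[...,0]>a)&(L[...,0]<a+.02)&(L[...,1]>-.1)&(L[...,1]<.3)&(L[...,2]>.21)
        if m.any():print(n,round(a,2),m.sum(),"z",L[m][:,2].min(),L[m][:,2].max(),"y",L[m][:,1].min(),L[m][:,1].max())
```

```text
side -0.1 562 z 0.4217105113192149 0.5261827817200015 y 0.011384415136872035 0.13481350852571242
side -0.08 499 z 0.42529173538577564 0.5161808746764203 y 0.01764903375137802 0.12562834121957583
side -0.06 465 z 0.4073051974344748 0.5078349113433831 y 0.027396338042884983 0.1270170378523848
side -0.04 437 z 0.36043435883990654 0.496263679206262 y 0.0345193973857729 0.13092874120216472
side -0.02 452 z 0.2101282007161088 0.4838981425621631 y 0.04040829074632047 0.25397172627066833
side 0.0 449 z 0.2106299734638187 0.47379024188275415 y 0.04573425940255568 0.2433487000066987
side 0.02 373 z 0.36604318376475276 0.4693747501890394 y 0.053833091456318906 0.17133628860844527
side 0.04 366 z 0.356430877614081 0.4415229866577077 y 0.05871323956070648 0.17822570107358288
side 0.06 926 z 0.21031770568503963 0.43747100771780273 y 0.0403838833050995 0.20941525087541513
side 0.08 823 z 0.21049064185790534 0.42792169062158647 y 0.041781336689311534 0.20634606264571206
side 0.1 718 z 0.21041688787914511 0.42103584820651196 y 0.041157800764000864 0.1892247835643761
side 0.12 355 z 0.2103660125404247
[... 518 characters left out ...]
880756 0.2382479771378838
top 0.0 732 z 0.2103261908581099 0.47502178751319185 y 0.045590407592709076 0.24778030509263235
top 0.02 532 z 0.39284279901665725 0.46920639620082844 y 0.054483996648662915 0.1699476112201151
top 0.04 302 z 0.36078826497009797 0.44201592865136785 y 0.05975260395201209 0.17498774347510868
top 0.06 1067 z 0.21114185745991007 0.43498570434325745 y 0.04105085444247678 0.21786321314537913
top 0.08 922 z 0.23971967378147122 0.429026075839311 y 0.04113879608750742 0.21821254485002675
top 0.1 750 z 0.24015163601597495 0.4225756489867107 y 0.04122691945097284 0.21813263638333547
top 0.12 332 z 0.24079040254885506 0.41569244889804746 y 0.04102873926102121 0.21807034068900433
```

>>> {"method": "send_rows", "body": {
  "motion": [
    [[0,0,0.4],[0,0,0],-1],
    [[0,0,0.3],[0,0,0],-1],
    [[0,0,0.1],[0,0,0],-1],
    [[0,0,0],[0,0,0],-1]
  ]
}}

```text
time_s: 4.2
ee_pos: [0.6496, 0.0748, 0.0791]
eef_rot: [-3.141, -0.001, 2.961]
force: [-1.1, 0.2, 2.6]
grip_width: -0.0001
grip_force: 1.4
```

```bash
cat > look.py <<'E'
from station import *
from h import *
import sys,json
np.set_printoptions(precision=4,suppress=True)
n=sys.argv[1];o=get_obs();t=o["time_s"];c=camera(n);o2=get_obs();L,m=tubey(c)
np.savez(f"pics/{n}_{t:.2f}.npz",**c)
q=L[m];print(n,"t",t,"tube n",len(q),"y mid",(q[:,1].min()+q[:,1].max())/2 if len(q) else None,"mean",q[:,1].mean() if len(q) else None)
b=(abs(L[...,0])<.03)&(L[...,2]>.1)&(L[...,2]<.128)&(L[...,1]>-.25)&(L[...,1]<.14);q=L[b]
if len(q):print("bumper front y",np.percentile(q[:,1],[0,5,20,50]))
for x in (o,o2):print("hand",x["time_s"],trk(x["ee_pos"]),"F",np.array([x["force"][:2]@ex,x["force"][:2]@e,x["force"][2]]))
E
python3 look.py side; python3 look.py top
```

```text
side t 4.2 tube n 130 y mid 0.24164412431427185 mean 0.2311269539886909
bumper front y [0.1263 0.1299 0.1311 0.1328]
hand 4.2 [0.0997 0.1304 0.0791] F [-1.1419 -0.0529  2.6025]
hand 4.25 [0.0998 0.1304 0.0795] F [-2.1577 -0.0694  3.069 ]
top t 4.25 tube n 96 y mid 0.237727028254886 mean 0.23758798406497908
hand 4.25 [0.0998 0.1304 0.0795] F [-2.1577 -0.0694  3.069 ]
hand 4.3 [0.0999 0.1304 0.0797] F [-1.9637 -0.057   2.2509]
```

>>> {"method": "send_rows", "body": {
  "motion": [
    [[0,0,0.25],[0,0,0],-1],
    [[0,0,0.23],[0,0,0],-1],
    [[0,0,0],[0,0,0],-1],
    [[0,0,0],[0,0,0],-1],
    [[0,0,0],[0,0,0],-1]
  ]
}}

```text
time_s: 4.8
ee_pos: [0.6504, 0.0748, 0.0663]
eef_rot: [3.141, 0.002, 2.961]
force: [-4.0, -0.8, 10.8]
grip_width: 0.0006
grip_force: 5.4
```

```bash
python3 look.py side
```

```text
side t 4.8 tube n 144 y mid 0.2233841632906466 mean 0.215938504567723
bumper front y [0.1115 0.1126 0.1141 0.1157]
hand 4.8 [0.1006 0.1306 0.0663] F [-3.7924 -1.487  10.8314]
hand 4.85 [0.1005 0.1306 0.0663] F [-2.9396 -0.9175 10.2831]
```

>>> {"method": "send_rows", "body": {
  "motion": [
    [[0,0,0],[0,0,0],-1],
    [[0,-0.3,-1],[0,0,0],-1],
    [[0,-1,-0.35],[0,0,0],-1],
    [[0.3,-1,0],[0,0,0],-1],
    [[0.7,-1,0],[0,0,0],-1],
    [[0.8,-1,0],[0,0,0],-1]
  ]
}}

```text
time_s: 5.45
ee_pos: [0.5726, -0.0434, 0.1051]
eef_rot: [-3.142, 0.0, 2.961]
force: [0.2, -0.6, 0.8]
grip_width: 0.0004
grip_force: 0.0
```

```bash
python3 look.py side
```

```text
side t 5.45 tube n 77 y mid 0.1368717612568972 mean 0.13474411293263588
bumper front y [0.0329 0.0357 0.0374 0.0709]
hand 5.45 [0.0453 0.0002 0.1051] F [ 0.3434 -0.574   0.766 ]
hand 5.5 [ 0.0424 -0.0031  0.1048] F [-0.6409 -3.469  -0.0344]
```

```bash
cat > sim.py <<'E'
import numpy as np
def sim(pos,v=.176,m=.94,y0=-.0031,t=5.5,b=1.7,off=.0128,lag=.04,verbose=1):
    # pos: commanded TCP y at end of each row; hand = first-order lag of linear interpolation
    tau=m/b; s=t-4.455; y=.13-v*(s-.55*(1-np.exp(-s/.55))); u=-v*(1-np.exp(-s/.55)); h=y0; hl=y0; p=y0; mx=0; dt=.001; vp=0
    for k,q in enumerate(pos):
        for i in range(100):
            c=p+(q-p)*(i+1)/100; hn=h+(c-h)*dt/lag; vh=(hn-h)/dt; h=hn
            d=h+off-y; F=0
            if d>0: F=max(0,100*d+1.5*(vh-u))
            mx=max(mx,d); u+=dt*(-b*(v+u)+F)/m; y+=u*dt
        p=q
        if verbose:print(round(t+.1*(k+1),1),"cmd",q,"hand %.4f bumper(relaxed) %.4f gap %.1f mm v %.3f max %.1f"%(h,y,-1e3*d,u,mx*1e3))
    return mx,y
if __name__=="__main__":
    P=[-.029,-.059,-.068,-.070,-.076,-.086,-.098,-.111,-.124,-.137,-.1485,-.1585,-.167,-.174,-.1795,-.1835,-.1865,-.1885,-.189,-.189,-.189]
    sim(P)
    for v in(.165,.185):
        for m in(.8,1.1):print(v,m,sim(P,v,m,verbose=0))
E
python3 sim.py
```

```text
5.6 cmd -0.029 hand -0.0197 bumper(relaxed) 0.0132 gap 20.3 mm v -0.154 max 0.0
5.7 cmd -0.059 hand -0.0475 bumper(relaxed) -0.0024 gap 32.5 mm v -0.158 max 0.0
5.8 cmd -0.068 hand -0.0639 bumper(relaxed) -0.0183 gap 32.9 mm v -0.161 max 0.0
5.9 cmd -0.07 hand -0.0690 bumper(relaxed) -0.0345 gap 21.8 mm v -0.163 max 0.0
6.0 cmd -0.076 hand -0.0738 bumper(relaxed) -0.0509 gap 10.2 mm v -0.165 max 0.0
6.1 cmd -0.086 hand -0.0822 bumper(relaxed) -0.0676 gap 2.0 mm v -0.167 max 0.0
6.2 cmd -0.098 hand -0.0934 bumper(relaxed) -0.0839 gap -3.1 mm v -0.152 max 3.1
6.3 cmd -0.111 hand -0.1060 bumper(relaxed) -0.0972 gap -3.9 mm v -0.116 max 4.2
6.4 cmd -0.124 hand -0.1189 bumper(relaxed) -0.1079 gap -1.6 mm v -0.102 max 4.2
6.5 cmd -0.137 hand -0.1319 bumper(relaxed) -0.1185 gap 0.8 mm v -0.112 max 4.2
6.6 cmd -0.1485 hand -0.1440 bumper(relaxed) -0.1302 gap 1.1 mm v -0.122 max 4.2
6.7 cmd -0.1585 hand -0.1545 bumper(relaxed) -0.1428 gap -0.9 mm v -0.128 max 4.2
6.8 cmd -0.167 hand -0.1636 bumper(relaxed) -0.1548 gap -3.8 mm v -0.107 max 4.2
6.9 cmd -0.174 hand -0.1712 bumper(relaxed) -0.163
[... 215 characters left out ...]
 -0.1853 bumper(relaxed) -0.1749 gap -2.4 mm v -0.026 max 5.2
7.3 cmd -0.1885 hand -0.1877 bumper(relaxed) -0.1776 gap -2.7 mm v -0.026 max 5.2
7.4 cmd -0.189 hand -0.1888 bumper(relaxed) -0.1799 gap -3.9 mm v -0.017 max 5.2
7.5 cmd -0.189 hand -0.1890 bumper(relaxed) -0.1808 gap -4.6 mm v 0.000 max 5.2
7.6 cmd -0.189 hand -0.1890 bumper(relaxed) -0.1801 gap -3.9 mm v 0.012 max 5.2
0.165 0.8 (np.float64(0.004069976536703407), np.float64(-0.17906936762836576))
0.165 1.1 (np.float64(0.005883686424148771), np.float64(-0.17952917794207449))
0.185 0.8 (np.float64(0.007142506059590992), np.float64(-0.18049705259760723))
0.185 1.1 (np.float64(0.008680192368306555), np.float64(-0.18054865562848593))
```

>>> {"method": "send_rows", "body": {
  "motion": [
    [[0.8,-1,0],[0,0,0],-1],
    [[0.7,-1,0],[0,0,0],-1],
    [[0,-0.3,0],[0,0,0],-1]
  ]
}}

```text
time_s: 5.8
ee_pos: [0.5148, -0.1038, 0.1055]
eef_rot: [-3.141, -0.0, 2.959]
force: [0.7, 0.2, -1.1]
grip_width: 0.0005
grip_force: 0.0
```

```bash
python3 look.py side
```

```text
side t 5.8 tube n 0 y mid None mean None
bumper front y [-0.0211 -0.0186 -0.0171  0.0141]
hand 5.8 [-0.0007 -0.0695  0.1055] F [ 0.6032  0.3386 -1.0807]
hand 5.85 [ 0.0006 -0.0697  0.1057] F [-0.5708 -0.1308  0.3889]
```

Run:
```python
from sim import *
inc=[0,-.15,-.33,-.43,-.47,-.45,-.42,-.37,-.31,-.26,-.21,-.16, -.12,-.1,-.07,-.05,-.03,0,0,0]
P=-.0697+.03*np.cumsum(inc)
print(P[-1])
sim(list(np.round(P,4)),y0=-.0697,t=5.85,lag=.03)
for lag in(.01,.05):
  for off in(.0108,.0148):
    for v in(.168,.184):
      for m in(.8,1.1):print(lag,off,v,m,sim(P,v,m,y0=-.0697,t=5.85,lag=lag,off=off,verbose=0))
```

```text
-0.1876
5.9 cmd -0.0697 hand -0.0697 bumper(relaxed) -0.0427 gap 14.4 mm v -0.164 max 0.0
6.0 cmd -0.0742 hand -0.0729 bumper(relaxed) -0.0592 gap 1.1 mm v -0.166 max 0.0
6.1 cmd -0.0841 hand -0.0813 bumper(relaxed) -0.0744 gap -5.8 mm v -0.128 max 5.8
6.2 cmd -0.097 hand -0.0933 bumper(relaxed) -0.0847 gap -4.1 mm v -0.085 max 6.1
6.3 cmd -0.1111 hand -0.1070 bumper(relaxed) -0.0931 gap 1.2 mm v -0.090 max 6.1
6.4 cmd -0.1246 hand -0.1207 bumper(relaxed) -0.1029 gap 5.1 mm v -0.104 max 6.1
6.5 cmd -0.1372 hand -0.1335 bumper(relaxed) -0.1139 gap 6.9 mm v -0.116 max 6.1
6.6 cmd -0.1483 hand -0.1451 bumper(relaxed) -0.1261 gap 6.3 mm v -0.126 max 6.1
6.8 cmd -0.1576 hand -0.1549 bumper(relaxed) -0.1391 gap 3.1 mm v -0.134 max 6.1
6.8 cmd -0.1654 hand -0.1631 bumper(relaxed) -0.1528 gap -2.3 mm v -0.133 max 6.1
6.9 cmd -0.1717 hand -0.1699 bumper(relaxed) -0.1639 gap -6.8 mm v -0.085 max 6.8
7.0 cmd -0.1765 hand -0.1751 bumper(relaxed) -0.1695 gap -7.1 mm v -0.028 max 7.6
7.1 cmd -0.1801 hand -0.1790 bumper(relaxed) -0.1705 gap -4.3 mm v -0.000 max 7.6
7.2 cmd -0.1831 hand -0.1822 bump
[... 1286 characters left out ...]
(np.float64(0.003916914968668916), np.float64(-0.17963066556131513))
0.05 0.0108 0.168 1.1 (np.float64(0.00474346624643468), np.float64(-0.1796909929757683))
0.05 0.0108 0.184 0.8 (np.float64(0.009300790674455328), np.float64(-0.18001442516490648))
0.05 0.0108 0.184 1.1 (np.float64(0.011099374553128066), np.float64(-0.1819549757084648))
0.05 0.0148 0.168 0.8 (np.float64(0.005347953254942667), np.float64(-0.1753685505163664))
0.05 0.0148 0.168 1.1 (np.float64(0.006279219136563929), np.float64(-0.17565952020683545))
0.05 0.0148 0.184 0.8 (np.float64(0.010145318024976917), np.float64(-0.1770867262972491))
0.05 0.0148 0.184 1.1 (np.float64(0.011796687236827058), np.float64(-0.17521798252558068))
```

Run:
```python
from sim import *
import itertools
sc=[(l,o,v,m) for l in(.015,.05) for o in(.0108,.0148) for v in(.17,.182) for m in(.8,1.1)]
best=[]
D=3.95
for n0,n1,vp,p in itertools.product((0,1),(1,2,3),(.3,.35,.4,.44),(1,1.5)):
    inc=[0]*n0+[vp*(i+1)/(n1+1) for i in range(n1)]
    for n2 in(0,2,4):
        a=inc+[vp]*n2; rem=D-sum(a); N=rem/(vp/(1+p))
        if N<4: continue
        n=int(round(N)); w=np.array([(1-(i+.5)/n)**p for i in range(n)]);a=a+list(rem*w/w.sum())+[0]*6
        P=-.0697-.03*np.cumsum(a)
        mx=max(sim(P,v,m,y0=-.0697,t=5.85,lag=l,off=o,verbose=0)[0] for l,o,v,m in sc)
        best.append((mx,n0,n1,vp,p,n2,np.round(a,2)))
best.sort(key=lambda b:b[0])
for b in best[:4]:print(b)
P=-.0697-.03*np.cumsum(best[0][-1]);sim(list(P),y0=-.0697,t=5.85,lag=.03)
```

```text
(np.float64(0.006710824433852736), 0, 2, 0.4, 1, 4, array([0.13, 0.27, 0.4 , 0.4 , 0.4 , 0.4 , 0.37, 0.33, 0.29, 0.25, 0.21,
       0.18, 0.14, 0.1 , 0.06, 0.02, 0.  , 0.  , 0.  , 0.  , 0.  , 0.  ]))
(np.float64(0.006881453614252714), 0, 2, 0.4, 1, 2, array([0.13, 0.27, 0.4 , 0.4 , 0.38, 0.35, 0.32, 0.29, 0.27, 0.24, 0.21,
       0.18, 0.15, 0.13, 0.1 , 0.07, 0.04, 0.01, 0.  , 0.  , 0.  , 0.  ,
       0.  , 0.  ]))
(np.float64(0.007093564665013985), 0, 2, 0.4, 1.5, 2, array([0.13, 0.27, 0.4 , 0.4 , 0.39, 0.35, 0.32, 0.29, 0.26, 0.23, 0.2 ,
       0.17, 0.14, 0.12, 0.1 , 0.07, 0.06, 0.04, 0.02, 0.01, 0.  , 0.  ,
       0.  , 0.  , 0.  , 0.  , 0.  ]))
(np.float64(0.007143144210654179), 0, 2, 0.4, 1.5, 4, array([0.13, 0.27, 0.4 , 0.4 , 0.4 , 0.4 , 0.38, 0.33, 0.29, 0.24, 0.2 ,
       0.16, 0.13, 0.09, 0.06, 0.04, 0.02, 0.  , 0.  , 0.  , 0.  , 0.  ,
       0.  , 0.  ]))
5.9 cmd -0.0736 hand -0.0725 bumper(relaxed) -0.0427 gap 17.2 mm v -0.164 max 0.0
6.0 cmd -0.0817 hand -0.0794 bumper(relaxed) -0.0592 gap 7.5 mm v -0.166 max 0.0
6.1 cmd -0.0937 hand -0.0903 bumper(relaxed) -0.0760 gap 1
[... 942 characters left out ...]
.1749 gap -2.7 mm v -0.032 max 4.5
7.3 cmd -0.18760000000000002 hand -0.1871 bumper(relaxed) -0.1778 gap -3.5 mm v -0.025 max 4.5
7.4 cmd -0.1882 hand -0.1880 bumper(relaxed) -0.1796 gap -4.3 mm v -0.010 max 4.5
7.5 cmd -0.1882 hand -0.1882 bumper(relaxed) -0.1797 gap -4.3 mm v 0.006 max 4.5
7.6 cmd -0.1882 hand -0.1882 bumper(relaxed) -0.1787 gap -3.3 mm v 0.012 max 4.5
7.8 cmd -0.1882 hand -0.1882 bumper(relaxed) -0.1777 gap -2.4 mm v 0.006 max 4.5
7.8 cmd -0.1882 hand -0.1882 bumper(relaxed) -0.1776 gap -2.2 mm v -0.003 max 4.5
7.9 cmd -0.1882 hand -0.1882 bumper(relaxed) -0.1781 gap -2.7 mm v -0.007 max 4.5
8.1 cmd -0.1882 hand -0.1882 bumper(relaxed) -0.1787 gap -3.3 mm v -0.004 max 4.5
```

>>> {"method": "send_rows", "body": {
  "motion": [
    [[0,-0.13,0],[0,0,0],-1],
    [[0,-0.27,0],[0,0,0],-1],
    [[0,-0.4,0],[0,0,0],-1],
    [[0,-0.4,0],[0,0,0],-1],
    [[0,-0.4,0],[0,0,0],-1],
    [[0,-0.4,0],[0,0,0],-1],
    [[0,-0.37,0],[0,0,0],-1],
    [[0,-0.33,0],[0,0,0],-1],
    [[0,-0.29,0],[0,0,0],-1],
    [[0,-0.25,0],[0,0,0],-1],
    [[0,-0.21,0],[0,0,0],-1],
    [[0,-0.18,0],[0,0,0],-1]
  ]
}}

```text
time_s: 7.05
ee_pos: [0.4971, -0.2098, 0.1055]
eef_rot: [-3.142, -0.0, 2.961]
force: [-0.0, -0.5, -0.1]
grip_width: 0.0005
grip_force: 0.2
```

>>> {"method": "send_rows", "body": {
  "motion": [
    [[0,-0.14,0],[0,0,0],-1],
    [[0,-0.1,0],[0,0,0],-1],
    [[0,-0.06,0],[0,0,0],-1],
    [[0,-0.02,0],[0,0,0],-1],
    [[0,0,0],[0,0,0],-1],
    [[0,0,0],[0,0,0],-1],
    [[0,0,0],[0,0,0],-1],
    [[0,0,0],[0,0,0],-1],
    [[0,0,0],[0,0,0],-1],
    [[0,0,0],[0,0,0],-1]
  ]
}}

```text
time_s: 8.05
ee_pos: [0.4955, -0.2187, 0.1056]
eef_rot: [-3.142, -0.0, 2.961]
force: [-0.2, -0.6, -0.9]
grip_width: 0.0003
grip_force: 0.2
```

```bash
python3 look.py side; python3 look.py top
python3 - <<'E'
from h import *
import glob
a=[np.load(sorted(glob.glob(f"pics/{n}_*.npz"))[-1])["pixels"] for n in("side","top")]
cv2.imwrite("pics/f.png",np.hstack([cv2.resize(x[y:y+200,u:u+133,::-1],(400,600),interpolation=2) for x,y,u in((a[0],180,250),(a[1],100,270))]))
E
```

```text
side t 8.05 tube n 0 y mid None mean None
bumper front y [-0.1738 -0.1727 -0.1714 -0.1423]
hand 8.05 [ 0.001  -0.1861  0.1056] F [-0.0589 -0.5937 -0.9026]
hand 8.1 [ 0.001  -0.1861  0.1056] F [ 0.8543 -0.9983 -0.3914]
top t 8.1 tube n 67 y mid -0.06723666527878039 mean -0.06755640973726607
bumper front y [-0.1681 -0.1675 -0.1647 -0.1515]
hand 8.1 [ 0.001  -0.1861  0.1056] F [ 0.8543 -0.9983 -0.3914]
hand 8.15 [ 0.001  -0.1861  0.1055] F [1.0371 0.4443 0.4152]
```

View pics/f.png

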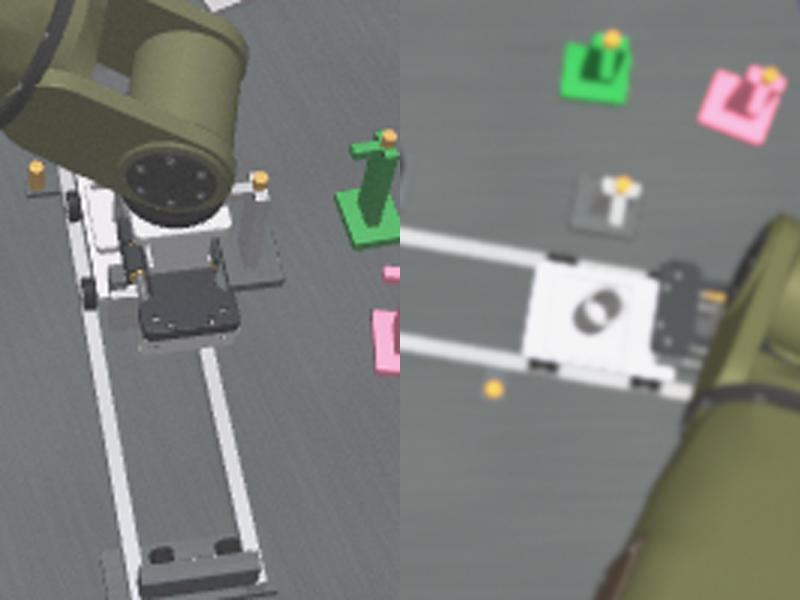

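The picture shows the trolley held, the tube at right-panel pixel (598,312), and the pointer at x of about 618, slightly further downhill. Next I measure the remaining offset.

Run:
```python
from h import *
import glob
np.set_printoptions(precision=4,suppress=True)
for f in (sorted(glob.glob("pics/top_*.npz"))[-1],"pics/top0.npz","pics/side0.npz","pics/side1.npz"):
    L=trk(cloud(np.load(f)))
    m=(L[...,0]>.078)&(L[...,0]<.096)&(L[...,1]>-.1)&(L[...,1]<-.05)&(L[...,2]>.107)&(L[...,2]<.122);q=L[m]
    print(f,"pointer",len(q),q[:,1].mean(),(q[:,1].min()+q[:,1].max())/2)
    m=(abs(L[...,0])<.03)&(L[...,2]>.16)&(L[...,2]<.215)&((abs(L[...,1]+.067)<.03)|(abs(L[...,1]-.24)<.03));q=L[m]
    if len(q):print("  tube",len(q),q[:,1].mean(),(q[:,1].min()+q[:,1].max())/2,"x",q[:,0].mean(), "top", np.median(L[m&(L[...,2]>.186)][:,1]))
```

```text
pics/top_8.10.npz pointer 30 -0.07357340539191355 -0.07407448486226705
  tube 115 -0.0684086314670325 -0.06862823701816295 x -0.0016058791901965171 top -0.06903504223674423
pics/top0.npz pointer 32 -0.0738179865781358 -0.0737941875798559
  tube 166 0.23805339930348382 0.238474795399703 x -0.0010006670304838416 top 0.23924327525527095
pics/side0.npz pointer 37 -0.07238880498931546 -0.0707246292955662
  tube 207 0.2363651106189421 0.24040218857251278 x -4.520139172552797e-05 top 0.23607105593366867
pics/side1.npz pointer 37 -0.07269454664793096 -0.07166644535212635
  tube 208 0.2360387745883704 0.2398777439507916 x -0.00022258573636261433 top 0.23505205187500974
```

>>> {"method": "send_rows", "body": {
  "motion": [
    [[0,-0.02,0],[0,0,0],-1],
    [[0,-0.03,0],[0,0,0],-1],
    [[0,-0.03,0],[0,0,0],-1],
    [[0,-0.03,0],[0,0,0],-1],
    [[0,-0.03,0],[0,0,0],-1],
    [[0,-0.02,0],[0,0,0],-1],
    [[0,-0.02,0],[0,0,0],-1],
    [[0,0,0],[0,0,0],-1],
    [[0,0,0],[0,0,0],-1],
    [[0,0,0],[0,0,0],-1],
    [[0,0,0],[0,0,0],-1],
    [[0,0,0],[0,0,0],-1]
  ]
}}

```text
time_s: 9.35
ee_pos: [0.4945, -0.224, 0.1056]
eef_rot: [3.142, 0.0, 2.961]
force: [-0.2, 0.1, -1.0]
grip_width: 0.0002
grip_force: 0.1
```

Run:
```python
from station import *
from h import *
np.set_printoptions(precision=4,suppress=True)
T=[];B=[];Pn=[]
for i in range(6):
    c=camera("top");L=trk(cloud(c))
    m=(L[...,0]>.078)&(L[...,0]<.096)&(L[...,1]>-.1)&(L[...,1]<-.05)&(L[...,2]>.107)&(L[...,2]<.122);Pn.append(L[m][:,1].mean())
    m=(abs(L[...,0])<.03)&(L[...,2]>.16)&(L[...,2]<.215)&(abs(L[...,1]+.073)<.03);T.append(L[m][:,1].mean())
    s=trk(cloud(camera("side")));b=(abs(s[...,0])<.03)&(s[...,2]>.1)&(s[...,2]<.128)&(s[...,1]>-.25)&(s[...,1]<.14);B.append(np.percentile(s[b][:,1],5))
print("pointer",np.array(Pn),"tube",np.array(T),"bumper",np.array(B))
o=get_obs();print(o["time_s"],trk(o["ee_pos"]),o["force"])
```

```text
pointer [-0.0738 -0.0738 -0.0738 -0.0736 -0.0739 -0.0736] tube [-0.073  -0.0731 -0.0731 -0.073  -0.0731 -0.0731] bumper [-0.1788 -0.1782 -0.1787 -0.1787 -0.1785 -0.179 ]
9.95 [ 0.001  -0.1915  0.1055] [-0.0164 -0.0235 -0.6108]
```

```bash
python3 -c "
from station import *
print(hand_in())"
```

```text
the job is handed in; nothing more can be done
None
```

I handed the job in with the tube standing still about 1 mm from the pointer by the cameras, and the shut fingers resting lightly against the bumper. I could not read the buffer directly. A simulation fitted to the measured run put its peak at about 4.5 mm, and 6.7 mm in the worst case I tried.

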